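Set the seat-board drill guide to the green size

ROBOT

A 6-joint arm with a two-finger parallel gripper is mounted at the origin on the work surface. World frame = base frame: x ahead of the robot, y to its left, z up, the work surface at z = 0. Lengths are in m, angles in rad, forces in N, time in s.
With the tool pointing down it reaches from about 0.35 to 0.775 m from the base axis. Payload 5.5 kg.
Tool frame: the origin (TCP) lies where the fingers leave the gripper's body, on its centre line; the fingertips stand env.tip_reach ahead of it and the grasp point (between the pads) lies 54 mm ahead of it (env.tip_reach is the distance from the TCP to the fingertips, in m); z points along the fingers, y is the line along which they close (so a half turn about z gives the same grasp; the last joint's range is limited). The gripper opens to 85 mm and grips with 20 to 120 N. Pads are 22 mm wide; open, the fingers measure 114 mm over their backs; the gripper's body (76 mm by 85 mm) begins 54 mm behind the grasp point. The pads swing forward as they close: fully open they stand 13 mm farther back than shut.
Start: joints at [-1.408, 0.313, 0.046, 1.304, 0, 1.431], TCP at [0.171, -0.549, 0.304] pointing down, gripper open.
Joint ranges: [-2.76, 2.76], [-0.86, 1.69], [-1.03, 1.26], [-2.2, 2.34], [-1.47, 1.5], [-3.14, 3.14]. Speed limits (rad/s): [2.57, 2.57, 3.14, 3.14, 3.14, 3.14].

INTERFACE

Orientations are given as a unit quaternion [w, x, y, z].
In Python, from workcell import status, optics, hand_in, env gives the robot as it stands.
- The arm moves only by the shell command python3 -m handwheel 'ROWS' [FORCE]. ROWS is a JSON object whose one key "deltas" holds a list of rows, each a list of 5 numbers: the opening, from -1 (shut) to 1 (fully open), then the shift along the tool's x, y, z in units of 40 mm (1.0 is 40 mm), then the turn about the tool's z in units of 10 degrees (1.0 is 10 degrees). In form: {"deltas": [[jaw, x, y, z, roll], ...]}. A call has 1 to 20 rows; each row shifts and turns the commanded pose from where the row before left it, along the tool's axes as they then stand; what a row does not reach is not made up. A row lasts 1/8 s, in which the tool goes at most 62.5 mm and 10.7 degrees, less where a joint would pass 70% of its speed; a pose out of reach is approached as far as the arm can. A call is refused whole if a number of a shift passes 1 or a number of a turn 1, either way. A call with a gripper value outside its range is refused whole. The fingers move at their own pace and stop on an object; FORCE is the grip in N (left out, the last holds). Time passes only in rows, so rows that do not move let the fingers close. It gives the time, the measured TCP pose, the force, the opening and the grip force at its end, in the units of the state.
- status.get_state(): the state, without advancing time (a new reading comes with each control period).
- optics.read_camera(name): name is "scene" or "top"; returns a dict with "frame" (384x512x3 uint8, red, green, blue), "depth" (384x512 float32, m along the optical axis (not along the pixel's ray), 0 where there is no reading), "vfov" (degrees; the focal length in pixels is half the picture's height over the tangent of half this angle, whatever the lens; pixels are square), "cx", "cy" (the principal point, pixels), "origin" and "attitude" of the camera in the world. Camera axes: x right, y down, z forward; pixel columns grow to the right and rows downward; lengths in m; the calibration is good to about 2 mm. A picture is of the moment at which its call begins.
- hand_in(): hands the job in; it is judged then, once.
The state is a dict: "clock": time; "joint_pos": joint angles; "qvel": joint speeds; "tau": joint torques, N m; "tcp_pos": TCP position; "orientation": TCP orientation; "wrist_force": force on the tool from outside, world axes, zero at the start; "ft_torque": the same for the moment, N m; "finger_gap": finger opening in m; "grip_force": force on a finger pad.
Only numpy, scipy, OpenCV 4.12 (cv2) and the standard library are available. Lean on these libraries where they do the work, as an engineer would, in place of code of your own. Each camera call takes 0.05 s, during which the arm holds its last target. There are 200 camera calls.

TASK

Set the drill guide on the bench for the next seat board: pull the knob of its index plunger up until the pin is out of the strip, slide the carriage along to the window at the green tab, and let the pin drop fully home there, so that the carriage is locked and the knob let go. The windows sit only roughly at their tabs (up to a good centimetre off), so feel for the window and never force the pin against the strip; leave the other things on the bench where they are.

Things in the scene. Friction and masses are not known exactly. Their poses are not given: they have to be found in the camera images.
- rail: Drill-guide frame fixed to the bench: dark steel base plate 150 (x) x 360 (y) x 12 mm with a light end block at each end and two steel guide rods 72 mm apart. Origin: centre of the plate's underside, on the bench. Its y axis is the travel of the carriage.
- channel: Blue channel along the rail's middle (38 x 300 mm) with the brass index strip: top 26 mm above the bench, 10 mm thick; along rail +y a 44 mm parking slot, then three 10 mm long windows. Clamped by hand, the strip sits up to 12 mm either way (not reported) along rail y off nominal (slot -95, windows -30, 20, 70 mm). It does not give; over 18 N on it from the pin spoils it
- carriage (a joint): Slide along rail +y, m, of the grey carriage: 98 mm across, 60 mm along the rail, underside 30 mm and top 58 mm above the bench, a drill guide overhanging at the front. At 0 the pin stands at rail y = -95 mm; runs from -0.008 to 0.185, starts near 0 with the pin in the parking slot; friction about 2 N.
- pointer (a point): Tip of the red pointer at the far (+x) edge of the carriage, 60 mm from the plunger axis along rail +x, at the same rail y as the pin; 34 mm above the bench.
- plunger (a joint): Lift of the spring plunger, m: 0 pin fully home (9 mm deep in the strip), 0.009 pin tip on the strip's top, 0.016 end stop. Pull: 5 N at 0, 8.5 N when out; damped return, about 0.1 s. Steel pin 8 mm in diameter, 0.5 mm chamfer at the tip; it drops into a window when within 1 to 1.5 mm of its middle, otherwise rests on the strip with 7 N and can be slid along on it.
- knob_grip (a point): Middle of the plunger's black knob (orange spot on top): upright cylinder, 28 mm in diameter, 27 mm high, 13.5 mm above and below this point; on the pin's axis, mid carriage. With the pin home it stands 84.5 mm above the bench, the knob's underside 13 mm above the carriage's top; a dark collar 22 mm in diameter fills most of that gap.
- tab_green: Green tab, 12 x 16 x 8 mm, fixed on the base plate near its far edge, beside the window that is wanted. Origin: centre of its underside, 66 mm from the rail's centre line along rail +x; its y axis is the rail's. The tabs stand at rail y = -30, +20 and +70 mm; which of the three is green changes.
- tab_white: White tab, same size, at another window (not wanted).
- tab_blue: Blue tab, same size, at the remaining window (not wanted).
- collar: Bystander: small loose brass ring, 13 mm across, 8 mm high, standing on the rail's base plate near its +y end. Origin: centre of its underside.
- driver: Bystander: loose screwdriver lying on the bench.
- spanner: Bystander: loose spanner lying on the bench.
- spool: Bystander: orange thread spool, 44 mm across, 57 mm high, standing. Origin: centre of its underside.
- tin: Bystander: open steel tin, 100 mm across, 100 mm high, standing. Origin: centre of its underside.
- knife: Bystander: green utility knife, 175 mm long, lying.
- tacker: Bystander: blue air tacker, 220 mm long, 50 mm high, lying.

How it is judged:
On the way, in this order (a step that is already met when the one before it is completed fails the run):
1. the plunger is pulled up until the pin is clear of the strip (value of joint plunger above 0.0095 m), for 0.1 s.
2. the carriage is slid over until its pointer is within 15 mm of the green tab's middle along the rail (y of pointer in the frame of tab_green between -0.015 and 0.015 m), for 0.1 s.
At the end, for the whole second after the job is handed in: The pin is fully home (plunger lift under 2 mm) in the window at the green tab (pointer within 15 mm of the green tab's middle along the rail), the carriage at rest (under 5 mm/s) and the knob let go (all of step 2 and value of joint plunger below 0.002 m and velocity of joint carriage between -0.005 and 0.005 m/s); the robot touches nothing.
It fails at once if the pin is forced against the strip with more than 18 N (contact force between plunger and channel above 18 N).
It fails at once if a loose bystander is moved by more than 20 mm (distance of any of collar, driver, spanner, spool, tin, knife, tacker from where it was at the start of the episode above 0.02 m).
It also fails if it takes over 45 s, if anything falls off the work surface, if the arm or the gripper's body presses on something with over 40 N, if the wrist force passes 120 N, or if a joint passes its speed limit or range.

## Working session

There is one attempt and no reset: what is moved stays moved. The work goes in short steps, Python scripts to look and compute and a shell command to move; the robot and the scene stay as the last step left them, time stands still between calls to the robot, and variables do not carry over. Pictures are saved under pics/ and viewed, at most 10 in all, crops included, and the job is handed in when it is done.

```bash
mkdir -p pics; cat > h.py <<'E'
import numpy as np, cv2
from scipy.spatial.transform import Rotation as R
from workcell import status, optics, env
def cam(n):
    c=optics.read_camera(n); f=192/np.tan(np.radians(c["vfov"])/2); a=c["attitude"]
    a=np.array(a,float); M=R.from_quat([*a[1:],a[0]]).as_matrix() if a.size==4 else a.reshape(3,3)
    return c,f,M
def pt(c,f,M,u,v,d=None):
    ui,vi=int(round(u)),int(round(v))
    if d is None:
        w=c["depth"][max(vi-1,0):vi+2,max(ui-1,0):ui+2]; w=w[w>0]; d=np.median(w)
    return np.array(c["origin"])+M@np.array([(u-c["cx"])/f*d,(v-c["cy"])/f*d,d])
E
python3 - <<'E'
from h import *
for n in("scene","top"):
    c,f,M=cam(n); print(n,f,c["cx"],c["cy"],c["origin"],M.round(3).tolist())
    np.savez(f"{n}0.npz",frame=c["frame"],depth=c["depth"],o=c["origin"],M=M,f=f,cx=c["cx"],cy=c["cy"])
    cv2.imwrite(f"pics/{n}0.png",cv2.resize(c["frame"][:,:,::-1],(800,600),interpolation=cv2.INTER_CUBIC))
print(status.get_state(),env.tip_reach)
E
```

```text
scene 445.5268670431882 255.73957192334007 198.50867378284883 [ 1.13600243 -0.67383281  1.47121131] [[0.695, 0.607, -0.386], [0.719, -0.576, 0.389], [0.013, -0.548, -0.836]]
top 408.61810102773313 253.69517932400578 190.8829050256232 [ 0.42018417 -0.03850915  1.27644202] [[0.007, -0.998, 0.063], [-1.0, -0.007, -0.005], [0.006, -0.063, -0.998]]
{'clock': 0.1, 'joint_pos': array([-1.40763380e+00,  3.13933267e-01,  4.51197767e-02,  1.30361511e+00,
       -1.94524947e-05,  1.43125338e+00]), 'qvel': array([ 0.00010191, -0.0018181 ,  0.00358637, -0.00164842, -0.00097281,
       -0.00072272]), 'tau': array([ 3.23382905e-03, -4.81725132e+01,  2.99244583e+01,  1.26223237e-02,
       -1.28103679e-04, -1.80931771e-06]), 'tcp_pos': array([ 0.17137313, -0.54852077,  0.30310454]), 'orientation': array([-8.15964671e-04,  9.88567692e-01,  1.50775500e-01, -1.93637423e-05]), 'wrist_force': array([-0.50123698,  0.72168608, -0.56984683]), 'ft_torque': array([-0.01485952, -0.01856397,  0.0425574 ]), 'grip_force': 0.0, 'finger_gap': 0.08493710536727665} 0.0726
```

View pics/scene0.png

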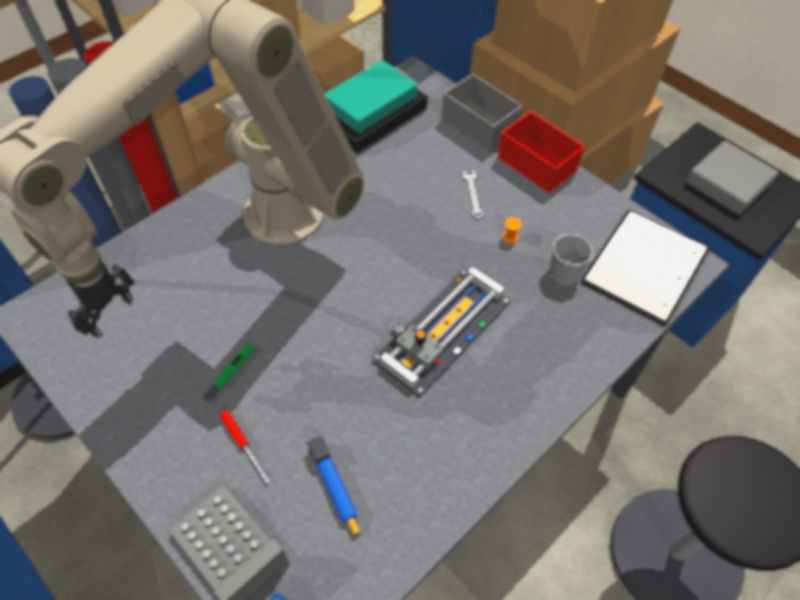

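View pics/top0.png

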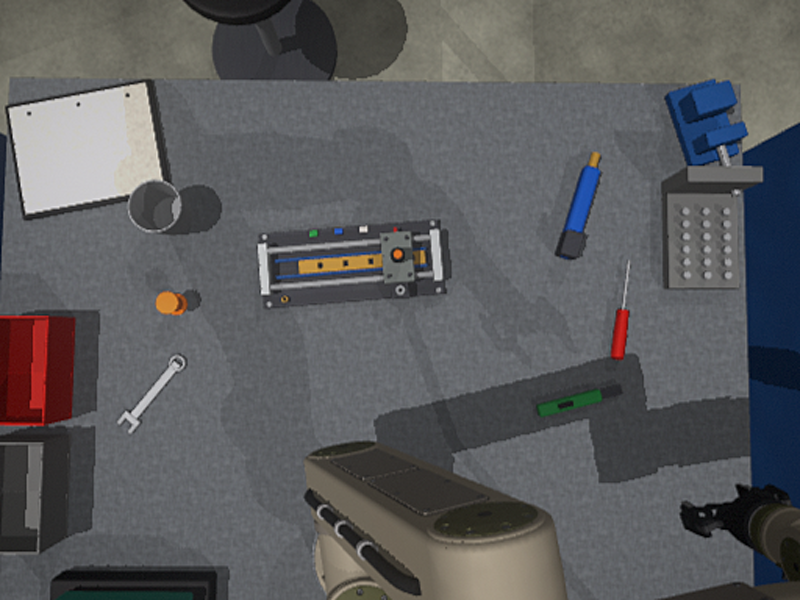

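The top view shows the knob at (398,254), the green tab at (313,233) and the strip windows at about (320,265), (345,263) and (371,261). The green tab is the farthest one (+70). In the scene view the knob is at (420,335). I'll enlarge both.

```bash
python3 - <<'E'
import numpy as np, cv2
# top: crop cols 160-290 rows 130-205 x6 ; scene: cols 230-335, rows 165-255 x6
t=np.load("top0.npz")["frame"][130:205,160:290]; s=np.load("scene0.npz")["frame"][165:255,230:335]
cv2.imwrite("pics/tc.png",cv2.resize(t[:,:,::-1],None,fx=6,fy=6,interpolation=cv2.INTER_CUBIC))
cv2.imwrite("pics/sc.png",cv2.resize(s[:,:,::-1],None,fx=6,fy=6,interpolation=cv2.INTER_CUBIC))
E
```

```text
(no output)
```

View pics/tc.png

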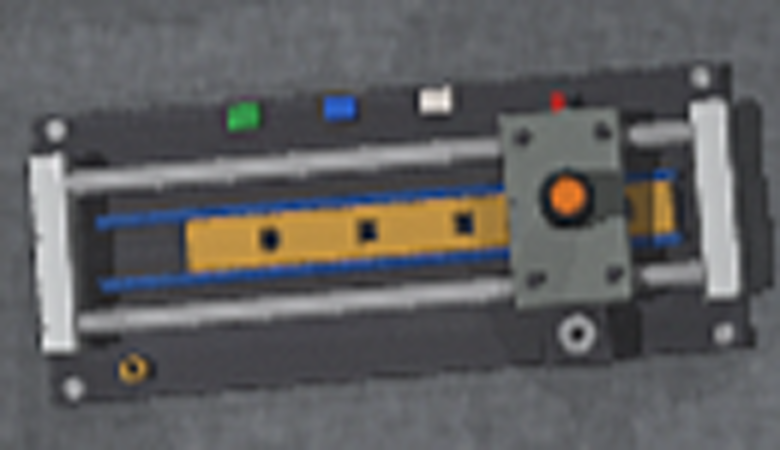

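View pics/sc.png

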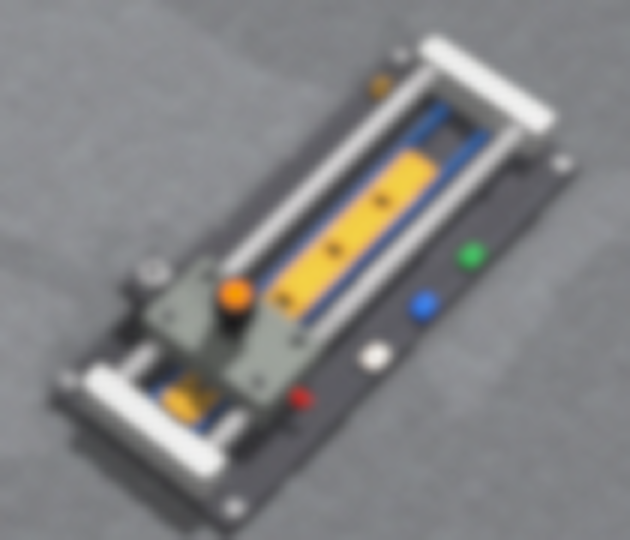

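Crops: in the top crop the knob spot is at (568,196), the windows are at (269,239), (367,231) and (464,223), the green tab is at (243,115) and the pointer at (557,101). In the scene crop the knob is at (236,295), the windows are at (381,202), (334,250) and (285,301), and the green tab is at (472,256).

```bash
python3 - <<'E'
import numpy as np
from scipy.spatial.transform import Rotation as R
T=np.load("top0.npz");S=np.load("scene0.npz")
def ray(c,u,v):
    d=c["M"]@np.array([(u-c["cx"])/c["f"],(v-c["cy"])/c["f"],1]);return c["o"],d
tp=lambda x,y:(160+(x+.5)/6-.5,130+(y+.5)/6-.5); sp=lambda x,y:(230+(x+.5)/6-.5,165+(y+.5)/6-.5)
def both(n,a,b):
    o1,d1=ray(T,*tp(*a));o2,d2=ray(S,*sp(*b))
    st=np.linalg.lstsq(np.c_[d1,-d2],o2-o1,rcond=None)[0]
    p,q=o1+st[0]*d1,o2+st[1]*d2
    u,v=map(round,tp(*a)); dp=T["depth"][v,u]
    print(n,((p+q)/2).round(4),"miss",np.linalg.norm(p-q).round(4),"depthpt",(o1+dp*d1).round(4))
    return (p+q)/2
both("knobtop",(568,196),(236,293))
for n,a,b in [("w70",(269,239),(381,202)),("w20",(367,231),(334,250)),("w-30",(464,223),(285,301)),("green",(243,115),(472,256)),("blue",(340,107),(424,305)),("white",(436,100),(375,356)),("pointer",(557,101),(301,399)),("collar",(133,368),(382,88))]: both(n,a,b)
def atz(a,z):
    o,d=ray(T,*tp(*a)); return o+d*(z-o[2])/d[2]
k=atz((568,196),.098);g=atz((243,115),.020);w=atz((436,100),.020)
ws=[atz(a,.026) for a in((269,239),(367,231),(464,223))]
ax=np.mean([ws[0]-ws[2],g-w],0)[:2];ax/=np.linalg.norm(ax)
print("yaw axis deg",np.degrees(np.arctan2(ax[1],ax[0])), "w70-knob along",(ws[0]-k)[:2]@ax,"green-knob",(g-k)[:2]@ax,"w70-green",(ws[0]-g)[:2]@ax,np.linalg.norm(ws[0]-ws[2]),np.linalg.norm(g-w))
print(k,ws[0], "perp",(ws[0]-k)[:2]@[ax[1],-ax[0]])
import workcell; s=workcell.status.get_state();q=s["orientation"];print(R.from_quat([*q[1:],q[0]]).as_matrix().round(3))
E
```

```text
knobtop [ 0.5791 -0.0452  0.0965] miss 0.0019 depthpt [ 0.578  -0.0459  0.0998]
w70 [0.5652 0.1073 0.0211] miss 0.0 depthpt [0.5664 0.1085 0.0105]
w20 [0.5699 0.0573 0.0226] miss 0.0012 depthpt [0.5708 0.0577 0.0118]
w-30 [0.5746 0.0076 0.0216] miss 0.0014 depthpt [0.575  0.0073 0.0145]
green [0.631  0.1231 0.0137] miss 0.0012 depthpt [0.6296 0.1218 0.0199]
blue [0.6353 0.0726 0.0154] miss 0.0013 depthpt [0.6347 0.072  0.0167]
white [0.6394 0.0229 0.0151] miss 0.0013 depthpt [0.6379 0.0221 0.0216]
pointer [ 0.6357 -0.0404  0.0335] miss 0.0002 depthpt [ 0.6366 -0.0403  0.0288]
collar [0.4992 0.1779 0.0135] miss 0.0016 depthpt [0.4987 0.1774 0.0126]
yaw axis deg 95.04552083350599 w70-knob along 0.15322115849338663 green-knob 0.16249769657930038 w70-green -0.009276538085913728 0.1002219816477491 0.0999433867058156
[ 0.57828292 -0.04589191  0.098     ] [0.56459552 0.10671682 0.026     ] perp -0.00021285303203602557
[[ 0.955  0.298 -0.   ]
 [ 0.298 -0.955  0.002]
 [ 0.    -0.002 -1.   ]]
```

Measured: knob axis at (0.5785, -0.0455), with its top at about 98 mm. The rail's +y axis is at azimuth 95°. Window travel is about 153 mm, and the window is about 9 mm before the green tab. I'll roll by -77.7° (tool x along rail +y), then go above the knob.

```bash
python3 -m handwheel '{"deltas": [[1,0,0,0,-0.971],[1,0,0,0,-0.971],[1,0,0,0,-0.971],[1,0,0,0,-0.971],[1,0,0,0,-0.971],[1,0,0,0,-0.971],[1,0,0,0,-0.971],[1,0,0,0,-0.971],[1,0.97,0.935,0,0],[1,0.97,0.935,0,0],[1,0.97,0.935,0,0],[1,0.97,0.935,0,0],[1,0.97,0.935,0,0],[1,0.97,0.935,0,0],[1,0.97,0.935,0,0],[1,0.97,0.935,0,0],[1,0.97,0.935,0,0],[1,0.97,0.935,0,0],[1,0.97,0.935,0,0],[1,0.97,0.935,0,0]]}' 40
cat > w.py <<'E'
from h import *
s=status.get_state();q=s["orientation"];M=R.from_quat([*q[1:],q[0]]).as_matrix()
# target TCP above knob axis, grasp pt 54 mm ahead
d=M.T@(np.array([.5785,-.0455,.0845+.054])-s["tcp_pos"])
print(s["clock"],s["tcp_pos"].round(4),"yaw",np.degrees(np.arctan2(M[1,0],M[0,0])),"units",(d/.04).round(3))
E
python3 w.py
```

```text
clock: 2.6
tcp_pos: [0.5785, -0.0441, 0.3035]
orientation: [-0.0, 0.675, 0.737, -0.0]
wrist_force: [-0.1, -0.1, -0.0]
finger_gap: 0.0855
grip_force: 0.0
2.6 [ 0.5785 -0.0441  0.3035] yaw 95.03546322436559 units [-3.400e-02 -1.000e-03  4.125e+00]
```

```bash
python3 -m handwheel '{"deltas": [[1,-0.034,0,0.8,0],[1,0,0,0.9,0],[1,0,0,0.9,0],[1,0,0,0.8,0],[1,0,0,0.4,0],[1,0,0,0.29,0],[1,0,0,0,0]]}' 40; python3 w.py; python3 - <<'E'
from h import *
c,f,M=cam("scene"); s=c["frame"][130:255,210:335]
cv2.imwrite("pics/s1.png",cv2.resize(s[:,:,::-1],(600,600),interpolation=cv2.INTER_CUBIC))
E
```

```text
clock: 3.48
tcp_pos: [0.5777, -0.0471, 0.1401]
orientation: [-0.0, 0.675, 0.737, -0.0]
wrist_force: [-0.2, 0.3, 1.2]
finger_gap: 0.0857
grip_force: 0.0
3.475 [ 0.5777 -0.0471  0.1401] yaw 95.0235084720139 units [0.039 0.022 0.039]
```

View pics/s1.png

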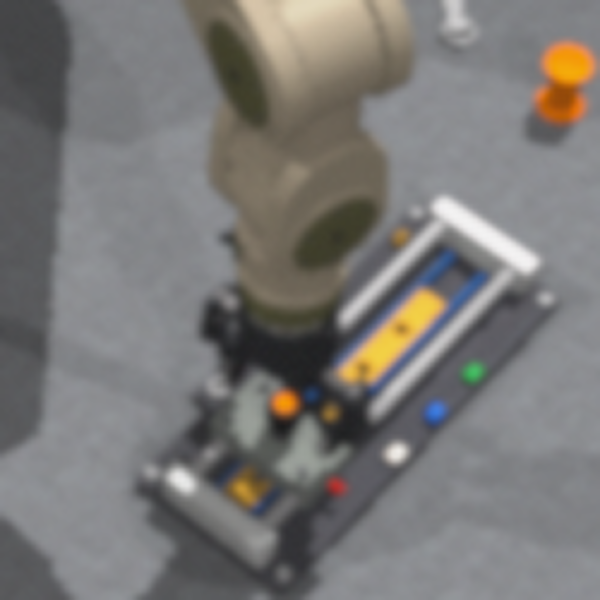

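The scene view shows the knob (285,403) standing between the open fingers, which are clear of the carriage. Next I close on it.

```bash
python3 -m handwheel '{"deltas": [[1,0.04,0.02,0,0],[0,0,0,0,0],[-1,0,0,0,0],[-1,0,0,0,0],[-1,0,0,0,0],[-1,0,0,0,0],[-1,0,0,0,0],[-1,0,0,0,0]]}' 50; python3 w.py
```

```text
clock: 4.53
tcp_pos: [0.5789, -0.0455, 0.1407]
orientation: [0.0, 0.675, 0.737, 0.0]
wrist_force: [0.7, 1.7, 4.3]
finger_gap: 0.0264
grip_force: 49.3
4.525 [ 0.5789 -0.0455  0.1407] yaw 95.03067577986675 units [-0.    -0.01   0.055]
```

```bash
python3 -m handwheel '{"deltas": [[-1,0,0,-0.1,0],[-1,0,0,-0.1,0],[-1,0,0,-0.1,0],[-1,0,0,-0.03,0],[-1,0,0,0,0],[-1,0,0,0,0]]}'; python3 w.py
```

```text
clock: 5.28
tcp_pos: [0.5789, -0.0454, 0.1522]
orientation: [-0.0, 0.675, 0.737, 0.0]
wrist_force: [4.3, -0.1, -7.9]
finger_gap: 0.0265
grip_force: 49.8
5.275 [ 0.5789 -0.0454  0.1522] yaw 95.02972481780772 units [-0.001 -0.009  0.344]
```

Lifted about 11.5 mm with a 7.9 N pull, which matches the spring. I'll raise it 1.5 mm more, then slide to about 6 mm short of the window.

```bash
python3 -m handwheel '{"deltas": [[-1,0,0,-0.04,0],[-1,0,0,0,0],[-1,0.15,0,0,0],[-1,0.3,0,0,0],[-1,0.4,0,0,0],[-1,0.4,0,0,0],[-1,0.4,0,0,0],[-1,0.4,0,0,0],[-1,0.4,0,0,0],[-1,0.4,0,0,0],[-1,0.4,0,0,0],[-1,0.3,0,0,0],[-1,0.13,0,0,0],[-1,0,0,0,0],[-1,0,0,0,0],[-1,0,0,0,0]]}'; python3 w.py; python3 - <<'E'
from h import *
p=status.get_state()["tcp_pos"]-[.5789,-.0455,0];a=np.radians(95.04);print("along",p[:2]@[np.cos(a),np.sin(a)],"perp",p[:2]@[np.sin(a),-np.cos(a)])
c,f,M=cam("scene"); s=c["frame"][100:250,210:360]
cv2.imwrite("pics/s2.png",cv2.resize(s[:,:,::-1],(600,600),interpolation=cv2.INTER_CUBIC))
E
```

```text
clock: 7.28
tcp_pos: [0.5656, 0.1015, 0.1538]
orientation: [-0.001, 0.675, 0.738, -0.0]
wrist_force: [5.2, 2.5, -9.0]
finger_gap: 0.0262
grip_force: 49.8
7.275 [0.5656 0.1015 0.1538] yaw 95.03971289892654 units [-3.688 -0.     0.379]
along 0.14755775993878423 perp -0.00038167175866865057
```

View pics/s2.png

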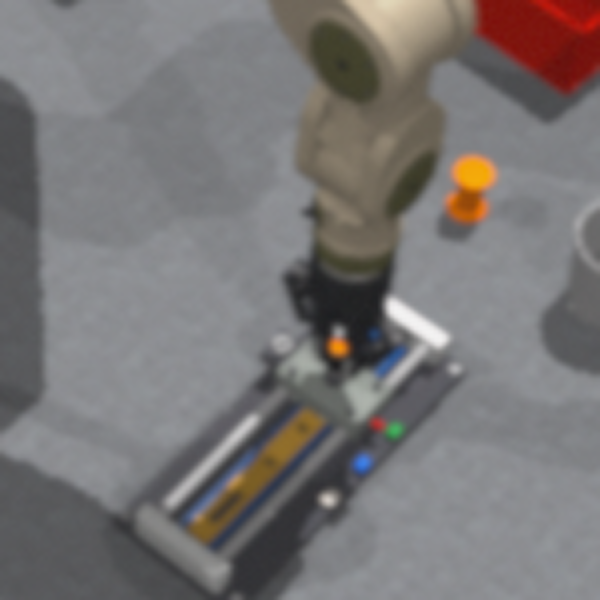

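The carriage followed: the red pointer (377,424) is just short of the green tab (396,430). I'll lower the pin gently onto the strip.

```bash
python3 -m handwheel '{"deltas": [[-1,0,0,0.05,0],[-1,0,0,0.025,0],[-1,0,0,0,0],[-1,0,0,0,0]]}'; python3 -m handwheel '{"deltas": [[-1,0,0,0.013,0],[-1,0,0,0,0],[-1,0,0,0,0]]}';python3 -m handwheel '{"deltas": [[-1,0,0,0.013,0],[-1,0,0,0,0],[-1,0,0,0,0]]}'
```

```text
clock: 7.82
tcp_pos: [0.5656, 0.1014, 0.1512]
orientation: [-0.0, 0.675, 0.737, -0.0]
wrist_force: [4.7, 1.9, -6.8]
finger_gap: 0.0263
grip_force: 49.9
clock: 8.2
tcp_pos: [0.5655, 0.1014, 0.1508]
orientation: [-0.0, 0.675, 0.737, -0.0]
wrist_force: [3.9, 2.8, -7.9]
finger_gap: 0.0262
grip_force: 49.9
clock: 8.57
tcp_pos: [0.5656, 0.1013, 0.1505]
orientation: [-0.0, 0.675, 0.737, -0.0]
wrist_force: [4.2, 2.3, -8.0]
finger_gap: 0.0262
grip_force: 49.8
```

```bash
for i in 1; do python3 -m handwheel '{"deltas": [[-1,0,0,0.0125,0],[-1,0,0,0,0],[-1,0,0,0,0]]}'|sed -n 2,4p; python3 -m handwheel '{"deltas": [[-1,0,0,0.0125,0],[-1,0,0,0,0],[-1,0,0,0,0]]}'|sed -n 2,4p;python3 -m handwheel '{"deltas": [[-1,0,0,0.0125,0],[-1,0,0,0,0],[-1,0,0,0,0]]}'|sed -n 2,4p; done
```

```text
tcp_pos: [0.5656, 0.1013, 0.1502]
orientation: [-0.0, 0.675, 0.737, -0.0]
wrist_force: [4.7, 1.8, -7.5]
tcp_pos: [0.5656, 0.1012, 0.1499]
orientation: [-0.0, 0.675, 0.737, -0.0]
wrist_force: [4.6, 2.2, -7.9]
tcp_pos: [0.5656, 0.1012, 0.1497]
orientation: [0.0, 0.675, 0.737, 0.0]
wrist_force: [2.6, 1.9, -3.5]
```

Contact at z ≈ 0.1498, with the strip carrying about 4 N. Next I feel forward along the rail.

```bash
python3 -m handwheel '{"deltas": [[-1,0.02,0,0,0],[-1,0.005,0,0,0],[-1,0,0,0,0]]}'|sed -n '2p;4p'; python3 -m handwheel '{"deltas": [[-1,0.02,0,0,0],[-1,0.005,0,0,0],[-1,0,0,0,0]]}'|sed -n '2p;4p';python3 -m handwheel '{"deltas": [[-1,0.02,0,0,0],[-1,0,0,0,0],[-1,0,0,0,0]]}'|sed -n '2p;4p'
```

```text
tcp_pos: [0.5656, 0.1016, 0.1497]
wrist_force: [3.1, -2.4, -2.8]
tcp_pos: [0.5655, 0.1027, 0.1496]
wrist_force: [2.8, -4.2, -3.2]
tcp_pos: [0.5654, 0.1038, 0.1495]
wrist_force: [3.5, -4.7, -2.3]
```

```bash
python3 -m handwheel '{"deltas": [[-1,0.015,0,0,0],[-1,0,0,0,0],[-1,0,0,0,0]]}'|sed -n '2p;4p'; python3 -m handwheel '{"deltas": [[-1,0.015,0,0,0],[-1,0,0,0,0],[-1,0,0,0,0]]}'|sed -n '2p;4p'
```

```text
tcp_pos: [0.5653, 0.1048, 0.1493]
wrist_force: [4.6, -2.8, -5.7]
tcp_pos: [0.5652, 0.1055, 0.1493]
wrist_force: [3.9, -0.5, -8.2]
```

At y = 0.1055 the pull returned to the full spring load, so nothing supports the pin: it is over the window. I'll lower gently to check.

```bash
python3 -m handwheel '{"deltas": [[-1,0,0,0.0125,0],[-1,0,0,0,0],[-1,0,0,0,0]]}'|sed -n '2p;4p'; python3 -m handwheel '{"deltas": [[-1,0,0,0.0125,0],[-1,0,0,0,0],[-1,0,0,0,0]]}'|sed -n '2p;4p'
```

```text
tcp_pos: [0.5652, 0.1054, 0.149]
wrist_force: [3.7, 1.1, -7.0]
tcp_pos: [0.5652, 0.1054, 0.1485]
wrist_force: [3.7, 1.9, -7.1]
```

```bash
python3 -m handwheel '{"deltas": [[-1,0,0,0.0125,0],[-1,0,0,0.0125,0],[-1,0,0,0,0],[-1,0,0,0,0]]}'|sed -n '2p;4p'; python3 -m handwheel '{"deltas": [[-1,0,0,0.02,0],[-1,0,0,0.02,0],[-1,0,0,0,0],[-1,0,0,0,0]]}'|sed -n '2p;4p'
```

```text
tcp_pos: [0.5652, 0.1053, 0.1475]
wrist_force: [4.4, 1.5, -7.9]
tcp_pos: [0.5652, 0.1052, 0.1459]
wrist_force: [3.7, 1.8, -7.0]
```

The pin is 4 mm deep and moving freely. I'll go on down, stopping just short of home, then open the jaws.

```bash
python3 -m handwheel '{"deltas": [[-1,0,0,0.025,0],[-1,0,0,0.025,0],[-1,0,0,0.025,0],[-1,0,0,0,0],[-1,0,0,0,0]]}'|sed -n '2p;4p'; python3 -m handwheel '{"deltas": [[-1,0,0,0.0125,0],[-1,0,0,0,0],[-1,0,0,0,0]]}'|sed -n '2p;4p'; python3 -m handwheel '{"deltas": [[-0.5,0,0,0,0],[0,0,0,0,0],[0.5,0,0,0,0],[1,0,0,0,0],[1,0,0,0,0],[1,0,0,0,0],[1,0,0,0,0]]}'
```

```text
tcp_pos: [0.5652, 0.1052, 0.1429]
wrist_force: [2.7, 2.6, -7.1]
tcp_pos: [0.5652, 0.1052, 0.1424]
wrist_force: [2.6, 2.7, -6.2]
clock: 15.2
tcp_pos: [0.5652, 0.1052, 0.1424]
orientation: [0.0, 0.675, 0.737, -0.0]
wrist_force: [-0.1, 0.4, 0.1]
finger_gap: 0.0858
grip_force: 0.0
```

Released with no forces left. I'll retreat straight up and check.

```bash
python3 -m handwheel '{"deltas": [[1,0,0,-0.4,0],[1,0,0,-0.8,0],[1,0,0,-0.9,0],[1,0,0,-0.9,0],[1,-0.9,-0.5,-0.5,0],[1,-0.9,-0.9,0,0],[1,-0.9,-0.9,0,0],[1,-0.9,-0.9,0,0],[1,-0.9,-0.9,0,0],[1,-0.9,-0.9,0,0],[1,0,0,0,0],[1,0,0,0,0]]}'|head -2; python3 - <<'E'
from h import *
c,f,M=cam("scene"); s=c["frame"][145:255,230:340]
c2,f2,M2=cam("top")
a=cv2.resize(s[:,:,::-1],(400,400),interpolation=cv2.INTER_CUBIC)
b=cv2.resize(c2["frame"][120:220,160:260][:,:,::-1],(400,400),interpolation=cv2.INTER_CUBIC)
cv2.imwrite("pics/fin.png",np.hstack([a,b]))
# orange knob spot centroid near rail in top view
hsv=cv2.cvtColor(c2["frame"],cv2.COLOR_RGB2HSV); m=cv2.inRange(hsv,(5,180,150),(18,255,255))[140:185,190:260]
v,u=np.nonzero(m); d=c2["depth"][140:185,190:260][v,u]; print(u.mean()+190,v.mean()+140,len(u)); 
print(pt(c2,f2,M2,u.mean()+190,v.mean()+140))
np.save("t.npy",0)
E
```

```text
clock: 16.7
tcp_pos: [0.3852, -0.1277, 0.2834]
202.04761904761904 166.1904761904762 21
[0.56554876 0.10527305 0.09865876]
```

View pics/fin.png

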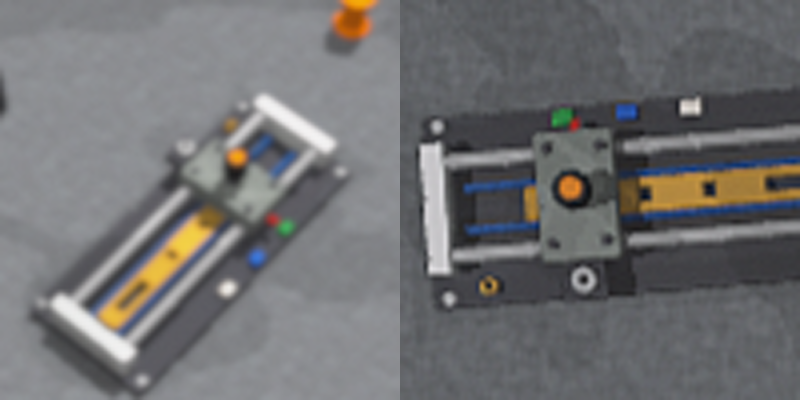

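The pointer is about 11 mm from the green tab. The knob top is at 98.7 mm, as it was when home at the start (raised, it would be at 107 mm). The bystanders in view haven't moved. Handing in.

```bash
python3 -c "
from workcell import hand_in; print(hand_in())"
```

```text
the job is handed in; nothing more can be done
None
```

The job is handed in: the camera puts the pin fully home in the green-tab window, with the pointer about 11 mm from the tab's middle (15 mm allowed), the knob let go and the arm clear, though the hand-in gave no pass or fail result.

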